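Stack the loaded counting cassettes on the sloping stand

TASK

Three of the five counting cassettes have been loaded, which shows by the plunger being pushed in: stack these three flat on the sloping stand, one squarely on top of the other, plunger end up the slope, each pushed down the slope until its lower end rests against the fence. Set them down gently and do not shift the fence, whose clamp is only finger-tight. The two unused cassettes, with plungers still pulled out, and everything else on the bench stay as they are.

Things in the scene. Friction and masses are not known exactly. Their poses are not given: they have to be found in the camera images.
- deck: Deck of the sloping stand: aluminium with a black rubber lining, 70 mm wide, sloping 25 degrees, no side walls, fixed, empty at the start. x points up the slope, y across it, z square out of the surface. Origin: on the surface and its centre line, 46 mm above the bench; the deck reaches from x = -12 to +130 mm. The lining grips: a cassette laid on it, or on another, does not slide by itself.
- stand: Foot of the stand, dark steel 160 x 110 mm; origin under its middle. The stand's fence (backstop) is an aluminium plate across the low part of the deck, square to it, 70 mm wide, 50 mm tall, 4 mm thick. Its uphill face is set somewhere from x = 10 to 36 mm of deck; no reading gives the place: feel for it or see it. Its clamp is finger-tight: a push of over 5 N shifts it.
- cassette1_mid (a point): Counting cassette: flat white plastic block, 76 x 50 x 14 mm along its x, y, z, 35 to 70 g, small window on top, black plunger in the middle of its +x end. This point is the centre of the block, 7 mm over its underside; x runs along it towards the plunger, z out of its top. It starts flat on the bench, top up.
- plunger1 (a joint): Plunger of cassette1, m out: 0 = pushed fully in (its thumb pad, 5 mm thick, 26 mm wide, 10 mm high, lies against the end of the block: 82 mm overall), 0.024 = fully out (the pad stands 24 mm off on a thin stem). Loaded: below 0.002; unused: above 0.018. It moves at about 4 N.
- cassette2_mid (a point): Counting cassette: flat white plastic block, 76 x 50 x 14 mm along its x, y, z, 35 to 70 g, small window on top, black plunger in the middle of its +x end. This point is the centre of the block, 7 mm over its underside; x runs along it towards the plunger, z out of its top. It starts flat on the bench, top up.
- plunger2 (a joint): Plunger of cassette2, m out: 0 = pushed fully in (its thumb pad, 5 mm thick, 26 mm wide, 10 mm high, lies against the end of the block: 82 mm overall), 0.024 = fully out (the pad stands 24 mm off on a thin stem). Loaded: below 0.002; unused: above 0.018. It moves at about 4 N.
- cassette3_mid (a point): Counting cassette: flat white plastic block, 76 x 50 x 14 mm along its x, y, z, 35 to 70 g, small window on top, black plunger in the middle of its +x end. This point is the centre of the block, 7 mm over its underside; x runs along it towards the plunger, z out of its top. It starts flat on the bench, top up.
- plunger3 (a joint): Plunger of cassette3, m out: 0 = pushed fully in (its thumb pad, 5 mm thick, 26 mm wide, 10 mm high, lies against the end of the block: 82 mm overall), 0.024 = fully out (the pad stands 24 mm off on a thin stem). Loaded: below 0.002; unused: above 0.018. It moves at about 4 N.
- cassette4_mid (a point): Counting cassette: flat white plastic block, 76 x 50 x 14 mm along its x, y, z, 35 to 70 g, small window on top, black plunger in the middle of its +x end. This point is the centre of the block, 7 mm over its underside; x runs along it towards the plunger, z out of its top. It starts flat on the bench, top up.
- plunger4 (a joint): Plunger of cassette4, m out: 0 = pushed fully in (its thumb pad, 5 mm thick, 26 mm wide, 10 mm high, lies against the end of the block: 82 mm overall), 0.024 = fully out (the pad stands 24 mm off on a thin stem). Loaded: below 0.002; unused: above 0.018. It moves at about 4 N.
- cassette5_mid (a point): Counting cassette: flat white plastic block, 76 x 50 x 14 mm along its x, y, z, 35 to 70 g, small window on top, black plunger in the middle of its +x end. This point is the centre of the block, 7 mm over its underside; x runs along it towards the plunger, z out of its top. It starts flat on the bench, top up.
- plunger5 (a joint): Plunger of cassette5, m out: 0 = pushed fully in (its thumb pad, 5 mm thick, 26 mm wide, 10 mm high, lies against the end of the block: 82 mm overall), 0.024 = fully out (the pad stands 24 mm off on a thin stem). Loaded: below 0.002; unused: above 0.018. It moves at about 4 N.
- dish_mid (a point): Bystander: covered glass dish, 55 mm across, 15 mm high, among the cassettes. The point is its centre.
- vial_mid (a point): Bystander: capped plastic vial lying on the bench among the cassettes, 62 mm long (along its x), 16 mm thick. The point is its centre.
- forceps_mid (a point): Bystander: steel forceps lying flat, 115 mm long (along its x), 8 mm high. The point is its middle.
There are look-alikes about, which are no part of the job. Leave any yellow look-alike of the part that bears cassette2_mid alone.

How it is judged:
At the end, for the whole second after the job is handed in: The 3 loaded cassettes rest stacked on the deck, each flat (3.4 deg), square to the fence (5.7 deg), plunger end uphill and still in (3 mm), at most 3 mm from the fence, within 10 mm of the deck's centre line and, sideways, of each other; the 2 others within 15 mm of their start, plungers out (x of fence_c0 in the frame of cassette1_mid between -0.043 and -0.036 m and y of cassette1_mid in the frame of deck between -0.01 and 0.01 m and z of cassette1_mid in the frame of deck between 0.004 and 0.039 m and angle between the z axis of each of cassette1_mid, cassette2_mid, cassette3_mid and the z axis of deck, either way round below 0.06 rad and angle between the x axis of each of cassette1_mid, cassette2_mid, cassette3_mid and the x axis of deck, either way round below 0.1 rad and linear speed of each of cassette1, cassette2, cassette3 below 0.01 m/s and value of joint each of plunger1, plunger2, plunger3 below 0.003 m and x of fence_c0 in the frame of cassette2_mid between -0.043 and -0.036 m and y of cassette2_mid in the frame of deck between -0.01 and 0.01 m and z of cassette2_mid in the frame of deck between 0.004 and 0.039 m and x of fence_c0 in the frame of cassette3_mid between -0.043 and -0.036 m and y of cassette3_mid in the frame of deck between -0.01 and 0.01 m and z of cassette3_mid in the frame of deck between 0.004 and 0.039 m and y of cassette1_mid in the frame of cassette2_mid between -0.01 and 0.01 m and y of cassette1_mid in the frame of cassette3_mid between -0.01 and 0.01 m and y of cassette2_mid in the frame of cassette3_mid between -0.01 and 0.01 m and distance of each of cassette4_mid, cassette5_mid from where it was at the start of the episode below 0.015 m and value of joint each of plunger4, plunger5 above 0.015 m); the robot touches nothing.
It fails at once if the fence is shifted along the deck by more than 6 mm (distance of fence_c0 from where it was at the start of the episode above 0.006 m).
It fails at once if a cassette is banged or forced against the stand or its fence (more than 35 N) (contact force between any of cassette1, cassette2, cassette3 and deck above 35 N).
It fails at once if a cassette is dropped on the stand or flung over (turning faster than 8 rad/s) (angular speed of any of cassette1, cassette2, cassette3 above 8 rad/s).
It fails at once if the plunger of an unused cassette is pushed in (less than 15 mm out) (value of joint any of plunger4, plunger5 below 0.015 m).
It fails at once if an unused cassette, the dish, the vial or the forceps is moved by more than 15 mm (distance of any of dish_mid, vial_mid, forceps_mid, cassette4_mid, cassette5_mid from where it was at the start of the episode above 0.015 m).
It also fails if it takes over 72 s, if anything falls off the work surface, if the arm or the gripper's body presses on something with over 40 N, if the wrist force passes 120 N, or if a joint passes its speed limit or range.

ROBOT

A 6-joint arm with a two-finger parallel gripper is mounted at the origin on the work surface. World frame = base frame: x ahead of the robot, y to its left, z up, the work surface at z = 0. Lengths are in m, angles in rad, forces in N, time in s.
With the tool pointing down it reaches from about 0.3 to 0.775 m from the base axis. Payload 14.6 kg.
Tool frame: the origin (TCP) lies on the centre line of the jaws, within the pads' length; the fingertips stand 19 mm ahead of it and the grasp point (between the pads) is the TCP; y points along the fingers, x is the direction in which the jaws open and shut, and the axes are right-handed (so a half turn about y gives the same grasp; the last joint's range is limited). The gripper opens to 94 mm and grips with 3 to 60 N. Pads are 16 mm wide; open, the fingers measure 119 mm over their backs; the gripper's body (75 mm by 177 mm) begins 78 mm behind the grasp point.
Start: joints at [-1.301, 0.3, 1.521, -0, 1.321, -0.067], TCP at [0.182, -0.519, 0.224] pointing down, gripper open.
Joint ranges: [-3.03, 3.03], [-0.79, 2.21], [0.23, 2.52], [-1.04, 4.18], [0, 3.07], [-2.55, 2.55]. Speed limits (rad/s): [2.22, 2.22, 2.57, 3.14, 3.14, 3.14].

INTERFACE

Orientations are given as [roll, pitch, yaw] about the fixed x, y, z axes, in that order (R = Rz(yaw) Ry(pitch) Rx(roll)).
In Python, from station import get_obs, cams, workorder gives the robot as it stands.
- The arm moves only by the shell command python3 -m handwheel 'ROWS' [FORCE]. ROWS is JSON, a list of rows, each an object of numbers: "fingers": the opening, from -1 (shut) to 1 (fully open); "x", "y", "z": the shift along the tool's x, y, z in m; "spin": the turn about the tool's y in degrees. In form: [{"fingers": .., "x": .., "y": .., "z": .., "spin": ..}, ...]. A call has exactly 10 rows; each row is the pose to reach, as a shift and turn from the pose commanded when the call began, along the tool's axes at that moment; what a row does not reach only later rows make up. A row lasts 1/10 s, in which the tool goes at most 50 mm and 8.59 degrees, less where a joint would pass 70% of its speed; a pose out of reach is approached as far as the arm can. A call with a gripper value outside its range is refused whole. The fingers move at their own pace and stop on an object; FORCE is the grip in N (left out, the last holds). Time passes only in rows, so rows that repeat a pose let the fingers close, or fill a call up. It gives the time, the measured TCP pose, the force and the opening at its end, in the units of the state.
- get_obs(): the state, without advancing time (a new reading comes with each control period).
- cams.camera(name): name is "side" or "top"; returns (picture, depth): 400x640x3 uint8, red, green, blue; 400x640 float32, m along the optical axis (not along the pixel's ray), 0 where there is no reading.
- cams.get_calibration(name): a dict with "fx", "fy", "cx", "cy" (pixels), "view" (4x4, takes a point from world to camera coordinates). Camera axes: x right, y down, z forward; pixel columns grow to the right and rows downward; lengths in m; the calibration is good to about 2 mm. A picture is of the moment at which its call begins. get_calibration takes no time and is no camera call.
- workorder.hand_in(): hands the job in, once; it reports no verdict.
The state is a dict: "time_s": time; "qpos": joint angles; "joint_vel": joint speeds; "tau": joint torques, N m; "ee_pos": TCP position; "eef_rot": TCP orientation; "force": force on the tool from outside, world axes, zero at the start; "moment": the same for the moment, N m; "grip_width": finger opening in m.
Only numpy, scipy, OpenCV 4.12 (cv2) and the standard library are available. Lean on these libraries where they do the work, as an engineer would, in place of code of your own. Each camera call takes 0.05 s, during which the arm holds its last target. There are 200 camera calls.

## Working session

There is one attempt and no reset: what is moved stays moved. The work goes in short steps, Python scripts to look and compute and a shell command to move; the robot and the scene stay as the last step left them, time stands still between calls to the robot, and variables do not carry over. Pictures are saved under pics/ and viewed, about 8 in all and at most 12, crops included, and the job is handed in when it is done.

```bash
ls; mkdir -p pics; python3 - <<'E'
from station import get_obs,cams,workorder
import cv2,numpy as np
print(get_obs())
for n in("top","side"):
    p,d=cams.camera(n); cv2.imwrite(f"pics/{n}0.png",p[:,:,::-1]); np.savez(f"{n}0.npz",p=p,d=d)
    c=cams.get_calibration(n); print(n,{k:np.round(v,4).tolist() for k,v in c.items()})
E
```

```text
pics
{'time_s': 0.0, 'qpos': array([-1.30060194e+00,  3.00503546e-01,  1.52156561e+00,  5.14285128e-06,
        1.32069616e+00, -6.65983959e-02]), 'joint_vel': array([ 8.74351185e-04, -8.90545704e-06, -9.30255663e-04,  1.76134482e-03,
       -3.03035830e-05, -1.12740179e-03]), 'tau': array([-1.02736911e-03, -5.31805015e+01, -3.52732480e+01,  7.07761617e-02,
        2.43626320e-02, -1.29129930e-04]), 'ee_pos': array([ 0.18169067, -0.51887506,  0.22387506]), 'eef_rot': array([-1.57071332e+00,  1.16972712e-03, -1.23400477e+00]), 'force': array([ 0.44611233, -0.53287478, -0.72232571]), 'moment': array([ 0.0055553 ,  0.03175842, -0.08630373]), 'grip_width': 0.09360264848023185}
top {'fx': 458.3808, 'fy': 458.3808, 'cx': 319.932, 'cy': 202.1366, 'view': [[0.0193, -0.9996, 0.0201, 0.058], [-0.9936, -0.0215, -0.111, 0.5186], [0.1114, -0.0179, -0.9936, 0.9688], [0.0, 0.0, 0.0, 1.0]]}
side {'fx': 390.2445, 'fy': 390.2445, 'cx': 317.1199, 'cy': 199.7524, 'view': [[-0.9395, -0.3424, -0.0017, 0.5012], [-0.2325, 0.6415, -0.731, 0.1371], [0.2514, -0.6864, -0.6824, 0.7858], [0.0, 0.0, 0.0, 1.0]]}
```

View pics/top0.png

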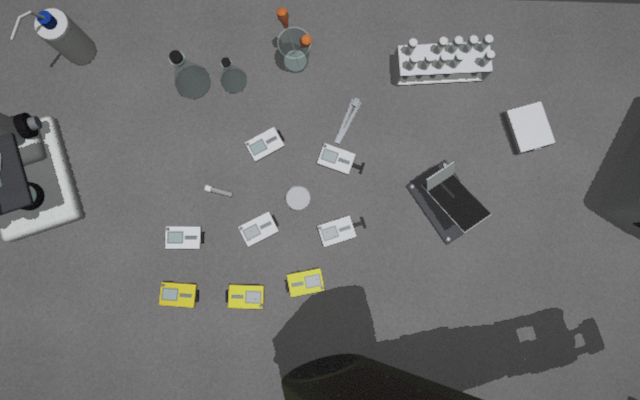

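View pics/side0.png

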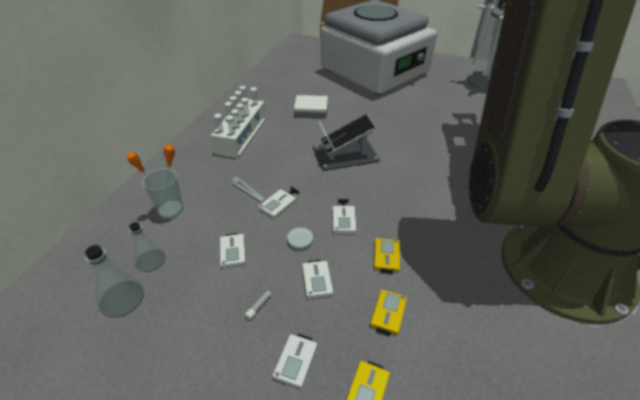

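The loaded cassettes, with the pad against the block, are white in the top view at A (265,144), B (258,229) and C (183,238). What could be mistaken for them:
- Unused white cassettes with the pad standing off: D (337,158) and E (337,231).
- Yellow look-alikes: (178,295), (245,296) and (305,282).
- White box: (530,127).

The stand is at (450,200), with the fence at its upper left.

```bash
cat > h.py <<'E'
import numpy as np,cv2
from station import get_obs,cams
from scipy.spatial.transform import Rotation as R
def ray(n,uv,z):
    c=cams.get_calibration(n);V=np.array(c["view"]);Rm,t=V[:3,:3],V[:3,3]
    uv=np.atleast_2d(uv).astype(float)
    d=np.c_[(uv[:,0]-c["cx"])/c["fx"],(uv[:,1]-c["cy"])/c["fy"],np.ones(len(uv))]@Rm
    o=-Rm.T@t
    return o+d*((z-o[2])/d[:,2])[:,None]
def pts(n,d):
    c=cams.get_calibration(n);V=np.array(c["view"])
    v,u=np.mgrid[:d.shape[0],:d.shape[1]]
    P=np.stack([(u-c["cx"])/c["fx"]*d,(v-c["cy"])/c["fy"]*d,d],-1)-V[:3,3]
    return P@V[:3,:3]
def proj(n,P):
    c=cams.get_calibration(n);V=np.array(c["view"])
    q=np.atleast_2d(P)@V[:3,:3].T+V[:3,3]
    return np.c_[q[:,0]/q[:,2]*c["fx"]+c["cx"],q[:,1]/q[:,2]*c["fy"]+c["cy"]]
def to(P=None,jaw=None):
    "shift in tool axes (m) and spin (deg) to TCP P with jaw axis at world heading jaw (deg, mod 180)"
    o=get_obs();M=R.from_euler("xyz",o["eef_rot"]).as_matrix()
    s=M.T@(np.array(P)-o["ee_pos"]) if P is not None else None
    if jaw is not None:
        a=np.degrees(np.arctan2(M[1,0],M[0,0]))
        sp=-((jaw-a+90)%180-90)     # tool y is down: positive spin = clockwise from above
        print("jaw now",a.round(1),"spin",round(sp,1),"or",round(sp-180*np.sign(sp),1),"q6",np.degrees(o["qpos"][5]).round(1))
    if s is not None: print("shift mm",(s*1000).round(1))
E
python3 - <<'E'
from h import *
z=np.load("top0.npz");p,d=z["p"],z["d"]
hsv=cv2.cvtColor(p,cv2.COLOR_RGB2HSV)
m=((hsv[...,2]>150)&(hsv[...,1]<40)).astype(np.uint8)
m=cv2.morphologyEx(m,cv2.MORPH_CLOSE,np.ones((5,5)))
for k,(u,v) in dict(A=(265,144),B=(258,229),C=(183,238),D=(337,158),E=(337,231)).items():
    n,l,st,ce=cv2.connectedComponentsWithStats(m)
    w=np.zeros_like(m); w[v-25:v+25,u-28:u+28]=1
    cs,_=cv2.findContours(m*w,cv2.RETR_EXTERNAL,cv2.CHAIN_APPROX_NONE)
    c=max(cs,key=cv2.contourArea)[:,0]
    X=ray("top",c,0.014)[:,:2]
    r=cv2.minAreaRect((X*1000).astype(np.float32)); b=cv2.boxPoints(r)
    e=b[1]-b[0],b[2]-b[1]; e=max(e,key=np.linalg.norm); 
    print(k,"centre",np.round(r[0],1),"size",np.round(r[1],1),"axis",np.degrees(np.arctan2(e[1],e[0])).round(1),"zmed",np.median(pts("top",d)[v-4:v+4,u-4:u+4,2]).round(4))
# deck from depth: stand region
P=pts("top",d)
reg=P[150:250,400:500]; im=p[150:250,400:500]
dark=(im.max(-1)<45)&(reg[...,2]>0.03)
Q=reg[dark]; 
for i in range(4):
    c=Q.mean(0); U,S,Vt=np.linalg.svd(Q-c,full_matrices=False); nn=Vt[2]*np.sign(Vt[2,2]); r=(Q-c)@nn; Q=Q[abs(r)<max(0.002,2*r.std())]
print("deck n",len(Q),"c",c.round(4),"normal",nn.round(3),"slope",np.degrees(np.arccos(nn[2])).round(2),"resid",r.std().round(5))
h=-nn[:2]/np.linalg.norm(nn[:2]); print("uphill heading",np.degrees(np.arctan2(h[1],h[0])).round(2))
a=p[130:260,390:510,::-1];s=z["p"]
t=np.load("side0.npz")["p"][95:185,290:400,::-1]
cr=p[120:255,155:300,::-1]
f=lambda i,w:cv2.resize(i,(w,int(i.shape[0]*w/i.shape[1])),interpolation=cv2.INTER_CUBIC)
I=[f(a,390),f(t,390)]; 
H=max(i.shape[0] for i in I); I=[cv2.copyMakeBorder(i,0,H-i.shape[0],0,5,0) for i in I]
cv2.imwrite("pics/stand.png",np.hstack(I)); cv2.imwrite("pics/cas.png",f(cr,600))
E
```

```text
A centre [647.8 196.1] size [49.7 76.1] axis -59.2 zmed 0.0143
B centre [458.2 203.3] size [50.2 75.8] axis -61.9 zmed 0.0148
C centre [436.2 366.3] size [47.8 76.2] axis -88.8 zmed 0.0156
D centre [635.4  28.8] size [75.8 85. ] axis -18.5 zmed 0.0144
E centre [456.7  31. ] size [50.5 75.8] axis -70.8 zmed 0.0148
deck n 195 c [ 0.5143 -0.2155  0.0812] normal [ 0.727 -0.616  0.305] slope 72.26 resid 0.01589
uphill heading 139.72
```

View pics/stand.png

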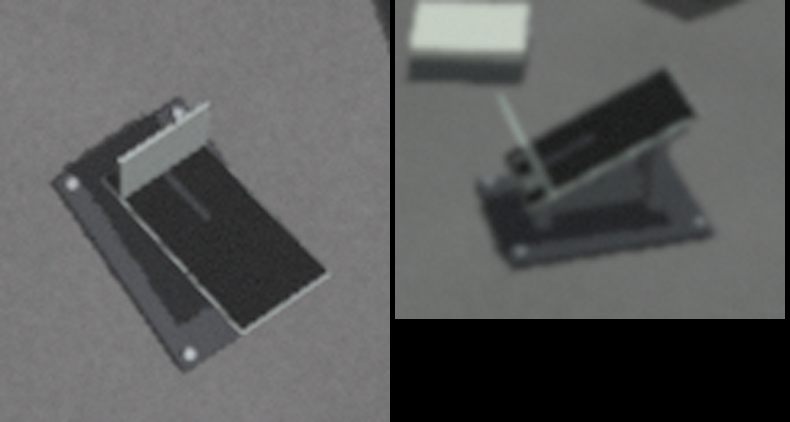

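View pics/cas.png

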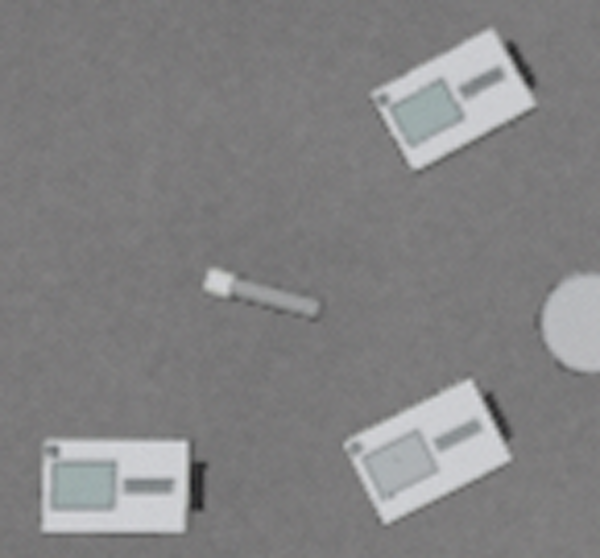

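The crop shows pads lying against the block on all three, A, B and C. On the stand, the fence face spans crop (122,160) to (210,140), and the uphill corners of the deck are at (243,333) and (327,272). I'll fit both planes from depth.

```bash
python3 - <<'E'
from h import *
import json
z=np.load("top0.npz");p,d=z["p"],z["d"];P=pts("top",d)
def fit(poly,off=(390,130),s=3.25):
    m=np.zeros(d.shape,np.uint8);cv2.fillPoly(m,[np.int32(np.round(np.array(poly)/s+off))],1)
    Q=P[(m>0)&(d>0)]
    for i in range(4):
        c=Q.mean(0);n=np.linalg.svd(Q-c)[2][2] if 0 else np.linalg.eigh(np.cov((Q-c).T))[1][:,0]
        r=(Q-c)@n;Q=Q[abs(r)<max(.003,2.5*r.std())]
    return c,n,r.std(),len(Q)
c,n,s,k=fit([(150,200),(210,165),(305,265),(245,310)]); n*=np.sign(n[2])
print("deck",c.round(4),n.round(3),np.degrees(np.arccos(n[2])).round(2),s.round(4),k)
h=-n[:2]/np.linalg.norm(n[:2]);print("heading",np.degrees(np.arctan2(h[1],h[0])).round(2))
cf,nf,s,k=fit([(128,165),(203,115),(204,133),(130,184)]);nf*=np.sign(nf@np.r_[h,.4])
print("fence",cf.round(4),nf.round(3),s.round(4),k)
# corners by rays
zt=.046+.13*np.sin(np.radians(25));zl=.046-.012*np.sin(np.radians(25))
off=np.array([390,130])
up=ray("top",np.array([(243,333),(327,272)])/3.25+off,zt);lo=ray("top",np.array([(105,178)])/3.25+off,zl)
print("up corners",up.round(4),"dist",np.linalg.norm(up[0]-up[1]).round(4),"lo",lo.round(4),"len",np.linalg.norm(up[0]-lo[0]).round(4),
 "edge heading",np.degrees(np.arctan2(*(up[0]-lo[0])[1::-1])).round(2),"acr",np.degrees(np.arctan2(*(up[1]-up[0])[1::-1])).round(2)-90)
H=np.radians(np.degrees(np.arctan2(*(up[0]-lo[0])[1::-1])))
for H in (np.arctan2(h[1],h[0]),H):
    a=np.radians(25);x=np.array([np.cos(a)*np.cos(H),np.cos(a)*np.sin(H),np.sin(a)])
    o=up.mean(0)-.13*x; zz=np.cross(x,[-np.sin(H),np.cos(H),0])
    print("origin",o.round(4),"plane off of depth c",((c-o)@zz).round(4),"fence plane x",((cf-o)@x).round(4),"lat",((cf-o)@[-np.sin(H),np.cos(H),0]).round(4),"z",((cf-o)@zz).round(4),"nf.x",nf@x)
E
```

```text
deck [ 0.5172 -0.222   0.0768] [0.351 0.238 0.906] 25.06 0.0016 989
heading -145.89
fence [ 0.5727 -0.1834  0.0745] [-0.75  -0.519  0.411] 0.0007 183
up corners [[ 0.454  -0.2229  0.1009]
 [ 0.4931 -0.2762  0.1009]] dist 0.0661 lo [[ 0.5585 -0.1522  0.0409]] len 0.1397 edge heading -145.92 acr -143.76
origin [ 0.5711 -0.1835  0.046 ] plane off of depth c -0.0001 fence plane x 0.0109 lat 0.0008 z 0.0264 nf.x 0.9998752339404016
origin [ 0.5711 -0.1835  0.046 ] plane off of depth c -0.0001 fence plane x 0.0109 lat 0.0008 z 0.0264 nf.x 0.9998712213238825
```

The measurements agree with what is given:
- Block sizes come out at 50 x 76 mm, except C's 48 mm width and D's 85 mm (its contour has merged with another part).
- Cassette tops are at 14–16 mm.
- The deck slope is 25.06°, with an origin height of 46 mm.
- The fence is at x ≈ 11 mm and the uphill heading is −145.7°.

B goes first.

```bash
python3 -c "
from h import *
to([.4582,.2033,.11],28.1)"
```

```text
jaw now -70.7 spin 81.2 or -98.8 q6 -3.8
shift mm [-590.1  114.6  499.6]
```

```bash
python3 -m handwheel '[{"fingers":0.5,"x":-0.02,"y":0,"z":0.017,"spin":-3},{"fingers":0.5,"x":-0.05,"y":0,"z":0.042,"spin":-10},{"fingers":0.5,"x":-0.085,"y":0,"z":0.072,"spin":-18},{"fingers":0.5,"x":-0.12,"y":0,"z":0.102,"spin":-26},{"fingers":0.5,"x":-0.155,"y":0,"z":0.131,"spin":-34},{"fingers":0.5,"x":-0.19,"y":0,"z":0.161,"spin":-42},{"fingers":0.5,"x":-0.225,"y":0,"z":0.19,"spin":-50},{"fingers":0.5,"x":-0.26,"y":0,"z":0.22,"spin":-58},{"fingers":0.5,"x":-0.295,"y":0,"z":0.25,"spin":-66},{"fingers":0.5,"x":-0.33,"y":0,"z":0.28,"spin":-72}]' 10
python3 -c "
from h import *
to([.4582,.2033,.11],28.1)"
```

```text
time_s: 1.1
ee_pos: [0.3371, -0.1133, 0.2245]
eef_rot: [-1.571, -0.0, 0.028]
force: [2.2, -0.1, 0.4]
grip_width: 0.0707
jaw now 1.6 spin -26.5 or 153.5 q6 -26.1
shift mm [129.9 114.5 313.1]
```

```bash
python3 -m handwheel '[{"fingers":0.5,"x":0.016,"y":0.01,"z":0.038,"spin":-4},{"fingers":0.5,"x":0.032,"y":0.03,"z":0.078,"spin":-8},{"fingers":0.5,"x":0.048,"y":0.045,"z":0.116,"spin":-12},{"fingers":0.5,"x":0.064,"y":0.06,"z":0.156,"spin":-16},{"fingers":0.5,"x":0.08,"y":0.075,"z":0.194,"spin":-20},{"fingers":0.5,"x":0.097,"y":0.09,"z":0.234,"spin":-24},{"fingers":0.5,"x":0.113,"y":0.105,"z":0.273,"spin":-26.5},{"fingers":0.5,"x":0.13,"y":0.1145,"z":0.313,"spin":-26.5},{"fingers":0.5,"x":0.13,"y":0.1145,"z":0.313,"spin":-26.5},{"fingers":0.5,"x":0.13,"y":0.1145,"z":0.313,"spin":-26.5}]' 10
python3 -c "
from h import *
to([.4582,.2033,.0245],28.1)"
```

```text
time_s: 2.1
ee_pos: [0.4594, 0.201, 0.1093]
eef_rot: [-1.571, 0.002, 0.487]
force: [0.5, 0.2, 0.1]
grip_width: 0.0704
jaw now 27.9 spin -0.2 or 179.8 q6 -8.4
shift mm [ 0.2 84.8  2.6]
```

```bash
python3 -m handwheel '[{"fingers":0.5,"x":0,"y":0.02,"z":0.002,"spin":0},{"fingers":0.5,"x":0,"y":0.04,"z":0.002,"spin":0},{"fingers":0.5,"x":0,"y":0.06,"z":0.002,"spin":0},{"fingers":0.5,"x":0,"y":0.075,"z":0.002,"spin":0},{"fingers":0.5,"x":0,"y":0.085,"z":0.002,"spin":0},{"fingers":0.5,"x":0,"y":0.085,"z":0.002,"spin":0},{"fingers":-0.4,"x":0,"y":0.085,"z":0.002,"spin":0},{"fingers":-0.4,"x":0,"y":0.085,"z":0.002,"spin":0},{"fingers":-0.4,"x":0,"y":0.085,"z":0.002,"spin":0},{"fingers":-0.4,"x":0,"y":0.085,"z":0.002,"spin":0}]' 10
python3 -c "
from h import *
to([.4582,.2033,.0245],28.1)"
```

```text
time_s: 3.1
ee_pos: [0.4593, 0.2026, 0.0256]
eef_rot: [-1.571, -0.001, 0.485]
force: [-1.8, -1.6, 6.5]
grip_width: 0.0496
jaw now 27.8 spin -0.3 or 179.7 q6 -8.2
shift mm [-0.6  1.1  1.1]
```

```bash
python3 -c "
from h import *
to([.5284,-.2126,.16],-55.7)"
```

```text
jaw now 27.8 spin 83.5 or -96.5 q6 -8.2
shift mm [-132.4 -134.4 -399.6]
```

```bash
python3 -m handwheel '[{"fingers":-0.4,"x":0,"y":-0.02,"z":0,"spin":0},{"fingers":-0.4,"x":0,"y":-0.05,"z":0,"spin":0},{"fingers":-0.4,"x":0,"y":-0.085,"z":-0.015,"spin":4},{"fingers":-0.4,"x":-0.015,"y":-0.11,"z":-0.045,"spin":12},{"fingers":-0.4,"x":-0.025,"y":-0.13,"z":-0.08,"spin":20},{"fingers":-0.4,"x":-0.04,"y":-0.135,"z":-0.12,"spin":28},{"fingers":-0.4,"x":-0.053,"y":-0.135,"z":-0.16,"spin":36},{"fingers":-0.4,"x":-0.066,"y":-0.135,"z":-0.2,"spin":44},{"fingers":-0.4,"x":-0.08,"y":-0.135,"z":-0.24,"spin":52},{"fingers":-0.4,"x":-0.093,"y":-0.135,"z":-0.28,"spin":60}]' 10
python3 -c "
from h import *
to([.5284,-.2126,.15],-55.7)"
```

```text
time_s: 4.1
ee_pos: [0.5071, -0.0903, 0.1602]
eef_rot: [-1.571, -0.0, -0.568]
force: [-0.1, 0.1, -0.5]
grip_width: 0.0499
jaw now -32.5 spin 23.2 or -156.8 q6 18.4
shift mm [ 83.7  10.2 -91.7]
```

```bash
python3 -m handwheel '[{"fingers":-0.4,"x":0.024,"y":0,"z":-0.026,"spin":7},{"fingers":-0.4,"x":0.047,"y":0,"z":-0.051,"spin":14},{"fingers":-0.4,"x":0.066,"y":0,"z":-0.072,"spin":20},{"fingers":-0.4,"x":0.079,"y":0,"z":-0.087,"spin":23.2},{"fingers":-0.4,"x":0.0837,"y":0.003,"z":-0.0917,"spin":23.2},{"fingers":-0.4,"x":0.0837,"y":0.01,"z":-0.0917,"spin":23.2},{"fingers":-0.4,"x":0.0837,"y":0.018,"z":-0.0917,"spin":23.2},{"fingers":-0.4,"x":0.0837,"y":0.024,"z":-0.0917,"spin":23.2},{"fingers":-0.4,"x":0.0837,"y":0.03,"z":-0.0917,"spin":23.2},{"fingers":-0.4,"x":0.0837,"y":0.03,"z":-0.0917,"spin":23.2}]' 8
python3 -c "
from h import *
to([.5284,-.2126,.096],-55.7)"
```

```text
time_s: 5.1
ee_pos: [0.5289, -0.2101, 0.129]
eef_rot: [-1.572, 0.001, -0.966]
force: [-1.2, 0.0, -0.1]
grip_width: 0.0497
jaw now -55.3 spin 0.4 or -179.6 q6 30.0
shift mm [ 1.9 33.  -1.8]
```

```bash
python3 -m handwheel '[{"fingers":-0.4,"x":0.002,"y":0.004,"z":-0.002,"spin":0.4},{"fingers":-0.4,"x":0.002,"y":0.008,"z":-0.002,"spin":0.4},{"fingers":-0.4,"x":0.002,"y":0.011,"z":-0.002,"spin":0.4},{"fingers":-0.4,"x":0.002,"y":0.014,"z":-0.002,"spin":0.4},{"fingers":-0.4,"x":0.002,"y":0.016,"z":-0.002,"spin":0.4},{"fingers":-0.4,"x":0.002,"y":0.018,"z":-0.002,"spin":0.4},{"fingers":-0.4,"x":0.002,"y":0.02,"z":-0.002,"spin":0.4},{"fingers":-0.4,"x":0.002,"y":0.022,"z":-0.002,"spin":0.4},{"fingers":-0.4,"x":0.002,"y":0.024,"z":-0.002,"spin":0.4},{"fingers":-0.4,"x":0.002,"y":0.026,"z":-0.002,"spin":0.4}]' 8
python3 -c "
from h import *
to([.5284,-.2126,.096],-55.7)
p,d=cams.camera('side'); cv2.imwrite('pics/s1.png',cv2.resize(p[60:210,260:420,::-1],None,fx=4,fy=4,interpolation=2))"
```

```text
time_s: 6.1
ee_pos: [0.5287, -0.2135, 0.1039]
eef_rot: [-1.571, -0.0, -0.974]
force: [0.8, 0.0, 0.9]
grip_width: 0.0496
jaw now -55.8 spin -0.1 or 179.9 q6 30.1
shift mm [-1.   7.9  0.3]
```

View pics/s1.png

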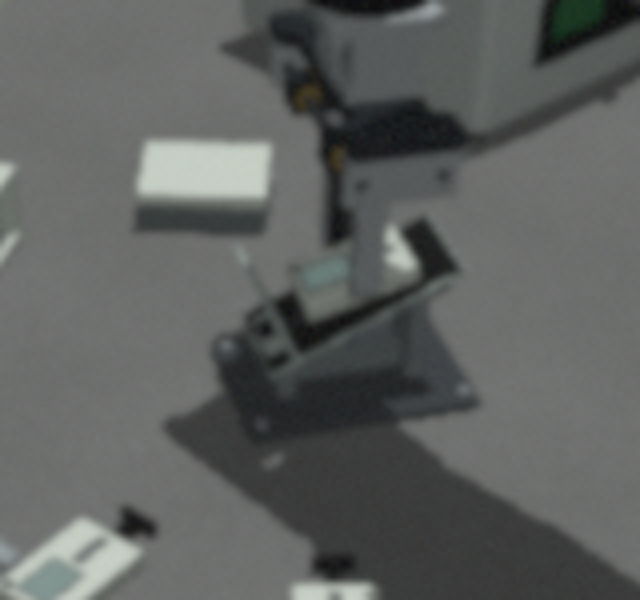

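The crop shows the cassette swivelling in the jaws at (290–410, 240–310), plunger uphill, with a force of about 1 N. I'll finish pressing it down, then slide it down the slope with a light grip.

```bash
python3 -m handwheel '[{"fingers":-0.4,"x":-0.001,"y":0.002,"z":0,"spin":0},{"fingers":-0.4,"x":-0.001,"y":0.004,"z":0,"spin":0},{"fingers":-0.4,"x":-0.001,"y":0.006,"z":0,"spin":0},{"fingers":-0.4,"x":-0.001,"y":0.0075,"z":0,"spin":0},{"fingers":-0.4,"x":-0.001,"y":0.0085,"z":0,"spin":0},{"fingers":-0.4,"x":-0.001,"y":0.009,"z":0,"spin":0},{"fingers":-0.4,"x":-0.001,"y":0.009,"z":0,"spin":0},{"fingers":-0.4,"x":-0.001,"y":0.009,"z":0,"spin":0},{"fingers":-0.4,"x":-0.001,"y":0.009,"z":0,"spin":0},{"fingers":-0.4,"x":-0.001,"y":0.009,"z":0,"spin":0}]' 4
python3 -c "
from h import *
print(get_obs()['moment'].round(3))
p,d=cams.camera('top');np.savez('t1.npz',p=p,d=d)"
python3 -m handwheel '[{"fingers":-0.4,"x":0,"y":0.0005,"z":0.001,"spin":0},{"fingers":-0.4,"x":0,"y":0.0009,"z":0.002,"spin":0},{"fingers":-0.4,"x":0,"y":0.0014,"z":0.003,"spin":0},{"fingers":-0.4,"x":0,"y":0.0019,"z":0.004,"spin":0},{"fingers":-0.4,"x":0,"y":0.0023,"z":0.005,"spin":0},{"fingers":-0.4,"x":0,"y":0.0028,"z":0.006,"spin":0},{"fingers":-0.4,"x":0,"y":0.0033,"z":0.007,"spin":0},{"fingers":-0.4,"x":0,"y":0.0037,"z":0.008,"spin":0},{"fingers":-0.4,"x":0,"y":0.0037,"z":0.008,"spin":0},{"fingers":-0.4,"x":0,"y":0.0037,"z":0.008,"spin":0}]' 4
```

```text
time_s: 7.15
ee_pos: [0.5282, -0.2126, 0.0953]
eef_rot: [-1.571, -0.0, -0.974]
force: [-0.5, 2.0, 4.5]
grip_width: 0.0499
[0.28  0.26  0.035]
time_s: 8.2
ee_pos: [0.535, -0.2083, 0.0915]
eef_rot: [-1.57, -0.001, -0.974]
force: [1.3, -0.3, 4.9]
grip_width: 0.0495
```

```bash
python3 -m handwheel '[{"fingers":-0.4,"x":0,"y":0.0002,"z":0.0005,"spin":0},{"fingers":-0.4,"x":0,"y":0.0003,"z":0.001,"spin":0},{"fingers":-0.4,"x":0,"y":0.0005,"z":0.0015,"spin":0},{"fingers":-0.4,"x":0,"y":0.0007,"z":0.002,"spin":0},{"fingers":-0.4,"x":0,"y":0.0009,"z":0.0025,"spin":0},{"fingers":-0.4,"x":0,"y":0.0012,"z":0.003,"spin":0},{"fingers":-0.4,"x":0,"y":0.0014,"z":0.0035,"spin":0},{"fingers":-0.4,"x":0,"y":0.0016,"z":0.004,"spin":0},{"fingers":-0.4,"x":0,"y":0.0016,"z":0.004,"spin":0},{"fingers":-0.4,"x":0,"y":0.0016,"z":0.004,"spin":0}]' 3
python3 - <<'E'
from h import *
o=get_obs();print(o["force"].round(2),o["moment"].round(3))
p,d=cams.camera('side'); cv2.imwrite('pics/s2.png',cv2.resize(p[90:190,300:400,::-1],None,fx=6,fy=6,interpolation=2))
E
```

```text
time_s: 9.2
ee_pos: [0.538, -0.2058, 0.0895]
eef_rot: [-1.571, 0.0, -0.974]
force: [1.0, 0.4, 2.3]
grip_width: 0.05
[0.99 0.35 2.31] [ 0.019 -0.168  0.003]
```

View pics/s2.png

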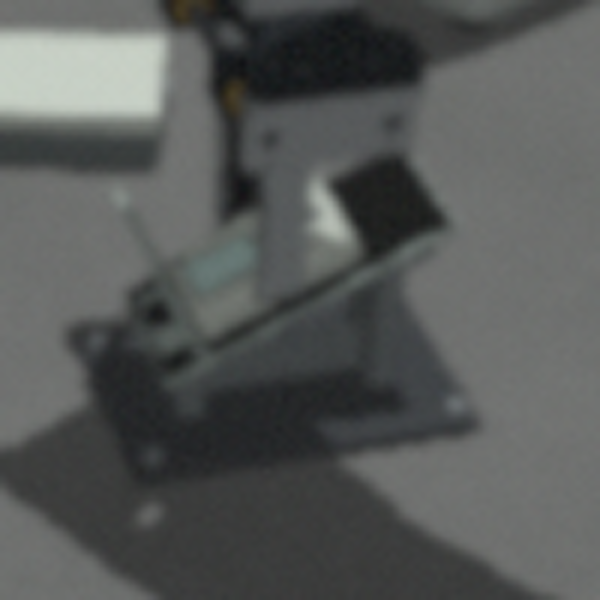

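It lies flat and is close to the fence. I'll nudge it 2 mm further with a 3 N grip, then release.

```bash
python3 -m handwheel '[{"fingers":-0.4,"x":0,"y":0.0002,"z":0.0005,"spin":0},{"fingers":-0.4,"x":0,"y":0.0004,"z":0.001,"spin":0},{"fingers":-0.4,"x":0,"y":0.0006,"z":0.0015,"spin":0},{"fingers":-0.4,"x":0,"y":0.0008,"z":0.002,"spin":0},{"fingers":-0.4,"x":0,"y":0.0008,"z":0.002,"spin":0},{"fingers":-0.4,"x":0,"y":0.0008,"z":0.002,"spin":0},{"fingers":-0.4,"x":0,"y":0.0008,"z":0.002,"spin":0},{"fingers":-0.4,"x":0,"y":0.0008,"z":0.002,"spin":0},{"fingers":-0.4,"x":0,"y":0.0008,"z":0.002,"spin":0},{"fingers":-0.4,"x":0,"y":0.0008,"z":0.002,"spin":0}]' 3
python3 -m handwheel '[{"fingers":0.1,"x":0,"y":-0.0005,"z":0,"spin":0},{"fingers":0.3,"x":0,"y":-0.0005,"z":0,"spin":0},{"fingers":0.5,"x":0,"y":-0.0005,"z":0,"spin":0},{"fingers":0.5,"x":0,"y":-0.0005,"z":0,"spin":0},{"fingers":0.5,"x":0,"y":-0.02,"z":0,"spin":0},{"fingers":0.5,"x":0,"y":-0.05,"z":0,"spin":0},{"fingers":0.5,"x":0,"y":-0.08,"z":0,"spin":0},{"fingers":0.5,"x":0.01,"y":-0.1,"z":0.03,"spin":-8},{"fingers":0.5,"x":0.02,"y":-0.1,"z":0.07,"spin":-16},{"fingers":0.5,"x":0.035,"y":-0.1,"z":0.11,"spin":-24}]' 10
cat >> h.py <<'E'
def check(tag,layers,H=-145.7):
    "cassette top and fence plane in deck frame from the top camera"
    p,d=cams.camera("top");np.savez(tag+".npz",p=p,d=d);P=pts("top",d)
    a,h=np.radians(25),np.radians(H);O=np.array([.5711,-.1835,.046])
    x=np.array([np.cos(a)*np.cos(h),np.cos(a)*np.sin(h),np.sin(a)]);y=np.array([-np.sin(h),np.cos(h),0]);z=np.cross(x,y)
    D=(P-O)@np.c_[x,y,z]
    w=np.zeros(d.shape,bool);w[150:245,400:500]=1
    br=p.min(-1)>110
    f=w&(abs(D[...,1])<.03)&(abs(D[...,0]-.011)<.012)&(D[...,2]>.014*layers+.008)&(D[...,2]<.046)
    print("fence x med",np.median(D[f][:,0]).round(4),f.sum())
    m=(w&br&(abs(D[...,2]-.014*layers)<.006)&(D[...,0]>.008)).astype(np.uint8)
    m=cv2.morphologyEx(m,cv2.MORPH_CLOSE,np.ones((7,7)))
    c=max(cv2.findContours(m,cv2.RETR_EXTERNAL,cv2.CHAIN_APPROX_NONE)[0],key=cv2.contourArea)[:,0]
    c0=cams.get_calibration("top");V=np.array(c0["view"])
    ok=D[m>0];A=np.c_[ok[:,:2],np.ones(len(ok))];k=np.linalg.lstsq(A,ok[:,2],rcond=None)[0]
    dd=np.c_[(c[:,0]-c0["cx"])/c0["fx"],(c[:,1]-c0["cy"])/c0["fy"],np.ones(len(c))]@V[:3,:3];o=-V[:3,:3].T@V[:3,3]
    X=o+dd*((.014*layers-(o-O)@z)/(dd@z))[:,None]
    X=((X-O)@np.c_[x,y]*1000).astype(np.float32);r=cv2.minAreaRect(X)
    print("top centre mm",np.round(r[0],1),"size",np.round(r[1],1),"ang",round(r[2],1),"| z med",np.median(ok[:,2]).round(4),"tilts deg",np.degrees(k[:2]).round(1))
E
python3 -c "
from h import *
check('c1',1)"
```

```text
time_s: 10.25
ee_pos: [0.5396, -0.205, 0.0888]
eef_rot: [-1.571, -0.0, -0.974]
force: [-1.7, -4.8, 1.1]
grip_width: 0.0502
time_s: 11.25
ee_pos: [0.6517, -0.1713, 0.1901]
eef_rot: [-1.57, -0.002, -0.55]
force: [0.3, -1.2, -1.4]
grip_width: 0.0708
fence x med 0.0109 1
top centre mm [  8.6 -33.5] size [0. 0.] ang 0.0 | z med 0.0185 tilts deg [ 0. -0.]
```

```bash
python3 -c "
from h import *
to([.6478,.1961,.11],30.8)"
```

```text
jaw now -30.8 spin -61.6 or 118.4 q6 13.2
shift mm [-194.1   78.1  309.5]
```

```bash
python3 -m handwheel '[{"fingers":0.5,"x":-0.02,"y":0,"z":0.032,"spin":-7},{"fingers":0.5,"x":-0.045,"y":0,"z":0.072,"spin":-14},{"fingers":0.5,"x":-0.07,"y":0,"z":0.112,"spin":-21},{"fingers":0.5,"x":-0.095,"y":0.01,"z":0.152,"spin":-28},{"fingers":0.5,"x":-0.12,"y":0.02,"z":0.192,"spin":-35},{"fingers":0.5,"x":-0.145,"y":0.035,"z":0.232,"spin":-43},{"fingers":0.5,"x":-0.17,"y":0.05,"z":0.272,"spin":-51},{"fingers":0.5,"x":-0.187,"y":0.065,"z":0.3,"spin":-59},{"fingers":0.5,"x":-0.194,"y":0.078,"z":0.3095,"spin":-61.6},{"fingers":0.5,"x":-0.194,"y":0.078,"z":0.3095,"spin":-61.6}]' 10
python3 - <<'E'
from h import *
to([.6478,.1961,.0247],30.8)
check('c1',1)
p=np.load('c1.npz')['p'];q=cams.camera('side')[0]
cv2.imwrite('pics/c1.png',np.hstack([cv2.resize(p[145:245,400:500,::-1],(390,390),interpolation=2),cv2.resize(q[95:195,300:400,::-1],(390,390),interpolation=2)]))
E
```

```text
time_s: 12.3
ee_pos: [0.6474, 0.1943, 0.1086]
eef_rot: [-1.57, 0.003, 0.521]
force: [0.6, 0.3, -0.1]
grip_width: 0.0703
jaw now 29.9 spin -0.9 or 179.1 q6 -16.3
shift mm [ 1.5 83.9  1.3]
fence x med 0.0106 134
top centre mm [48.  -1.3] size [70.3 81.9] ang 89.9 | z med 0.014 tilts deg [ 36.2 -84.3]
```

View pics/c1.png

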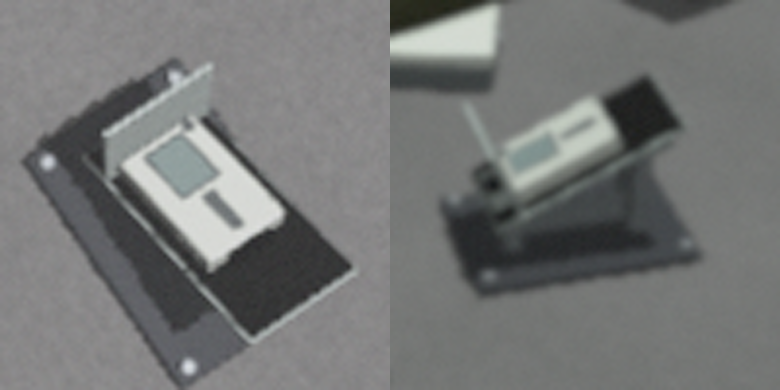

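Cassette 1 (B) lies flat against the fence, plunger uphill. The fence is still at about 10.6–10.9 mm, so it hasn't shifted. Next is A.

```bash
sed -i 's/p.min(-1)>110/p.min(-1)>165/' h.py; python3 -c "
from h import *
check('c1',1)"
python3 -m handwheel '[{"fingers":0.5,"x":0.001,"y":0.02,"z":0.001,"spin":-0.9},{"fingers":0.5,"x":0.001,"y":0.04,"z":0.001,"spin":-0.9},{"fingers":0.5,"x":0.001,"y":0.06,"z":0.001,"spin":-0.9},{"fingers":0.5,"x":0.001,"y":0.075,"z":0.001,"spin":-0.9},{"fingers":0.5,"x":0.001,"y":0.084,"z":0.001,"spin":-0.9},{"fingers":0.5,"x":0.001,"y":0.084,"z":0.001,"spin":-0.9},{"fingers":-0.4,"x":0.001,"y":0.084,"z":0.001,"spin":-0.9},{"fingers":-0.4,"x":0.001,"y":0.084,"z":0.001,"spin":-0.9},{"fingers":-0.4,"x":0.001,"y":0.084,"z":0.001,"spin":-0.9},{"fingers":-0.4,"x":0.001,"y":0.084,"z":0.001,"spin":-0.9}]' 10
python3 -c "
from h import *
to([.6478,.1961,.0247],30.8)
to([.5221,-.2168,.17],-55.7)"
```

```text
fence x med 0.0106 134
top centre mm [50.  -3.4] size [76.6 47.6] ang 0.2 | z med 0.014 tilts deg [-0.1 -0.5]
time_s: 13.45
ee_pos: [0.6493, 0.1948, 0.0277]
eef_rot: [-1.571, -0.001, 0.536]
force: [-0.7, -0.8, 4.5]
grip_width: 0.0499
jaw now 30.7 spin -0.1 or 179.9 q6 -17.1
shift mm [-0.7  3.   1.9]
jaw now 30.7 spin 86.4 or -93.6 q6 -17.1
shift mm [-319.3 -142.5 -289.1]
```

```bash
python3 -c "
from h import *
print(get_obs()['ee_pos'])
to([.5381,-.2060,.165],-55.7)"
```

```text
[0.64932001 0.1948211  0.02774567]
jaw now 30.7 spin 86.4 or -93.6 q6 -17.1
shift mm [-300.1 -137.5 -287.9]
```

```bash
python3 -m handwheel '[{"fingers":-0.4,"x":0,"y":-0.02,"z":0,"spin":0},{"fingers":-0.4,"x":0,"y":-0.05,"z":0,"spin":0},{"fingers":-0.4,"x":-0.01,"y":-0.085,"z":-0.01,"spin":4},{"fingers":-0.4,"x":-0.032,"y":-0.11,"z":-0.031,"spin":11},{"fingers":-0.4,"x":-0.06,"y":-0.13,"z":-0.058,"spin":19},{"fingers":-0.4,"x":-0.089,"y":-0.1375,"z":-0.085,"spin":27},{"fingers":-0.4,"x":-0.118,"y":-0.1375,"z":-0.113,"spin":35},{"fingers":-0.4,"x":-0.147,"y":-0.1375,"z":-0.141,"spin":43},{"fingers":-0.4,"x":-0.176,"y":-0.1375,"z":-0.169,"spin":51},{"fingers":-0.4,"x":-0.204,"y":-0.1375,"z":-0.196,"spin":58}]' 10
python3 -c "
from h import *
to([.5381,-.2060,.14],-55.7)"
```

```text
time_s: 14.45
ee_pos: [0.5729, -0.0795, 0.1646]
eef_rot: [-1.571, -0.0, -0.482]
force: [0.9, 0.6, -0.7]
grip_width: 0.0497
jaw now -27.6 spin 28.1 or -151.9 q6 16.1
shift mm [  27.9   24.6 -128.3]
```

```bash
python3 -m handwheel '[{"fingers":-0.4,"x":0.007,"y":0,"z":-0.032,"spin":7},{"fingers":-0.4,"x":0.014,"y":0,"z":-0.066,"spin":14},{"fingers":-0.4,"x":0.02,"y":0,"z":-0.095,"spin":21},{"fingers":-0.4,"x":0.025,"y":0,"z":-0.116,"spin":26},{"fingers":-0.4,"x":0.028,"y":0,"z":-0.1283,"spin":28.1},{"fingers":-0.4,"x":0.028,"y":0.004,"z":-0.1283,"spin":28.1},{"fingers":-0.4,"x":0.028,"y":0.012,"z":-0.1283,"spin":28.1},{"fingers":-0.4,"x":0.028,"y":0.02,"z":-0.1283,"spin":28.1},{"fingers":-0.4,"x":0.028,"y":0.026,"z":-0.1283,"spin":28.1},{"fingers":-0.4,"x":0.028,"y":0.03,"z":-0.1283,"spin":28.1}]' 8
python3 -c "
from h import *
to([.5381,-.2060,.1089],-55.7)"
```

```text
time_s: 15.45
ee_pos: [0.5396, -0.2041, 0.1334]
eef_rot: [-1.571, 0.001, -0.966]
force: [1.0, -0.1, -0.4]
grip_width: 0.0497
jaw now -55.3 spin 0.4 or -179.6 q6 31.0
shift mm [ 0.7 24.5 -2.3]
```

```bash
python3 -m handwheel '[{"fingers":-0.4,"x":0,"y":0.003,"z":-0.001,"spin":0},{"fingers":-0.4,"x":0,"y":0.006,"z":-0.001,"spin":0},{"fingers":-0.4,"x":0,"y":0.008,"z":-0.001,"spin":0},{"fingers":-0.4,"x":0,"y":0.01,"z":-0.001,"spin":0},{"fingers":-0.4,"x":0,"y":0.011,"z":-0.001,"spin":0},{"fingers":-0.4,"x":0,"y":0.012,"z":-0.001,"spin":0},{"fingers":-0.4,"x":0,"y":0.013,"z":-0.001,"spin":0},{"fingers":-0.4,"x":0,"y":0.014,"z":-0.001,"spin":0},{"fingers":-0.4,"x":0,"y":0.015,"z":-0.001,"spin":0},{"fingers":-0.4,"x":0,"y":0.016,"z":-0.001,"spin":0}]' 8
python3 -c "
from h import *
to([.5381,-.2060,.1089],-55.7)
p=cams.camera('side')[0]; cv2.imwrite('pics/s3.png',cv2.resize(p[80:190,300:400,::-1],None,fx=5,fy=5,interpolation=2))"
```

```text
time_s: 16.45
ee_pos: [0.539, -0.2054, 0.1184]
eef_rot: [-1.57, -0.0, -0.967]
force: [1.5, 1.0, 1.4]
grip_width: 0.0498
jaw now -55.4 spin 0.3 or -179.7 q6 30.9
shift mm [ 0.   9.5 -1. ]
```

View pics/s3.png

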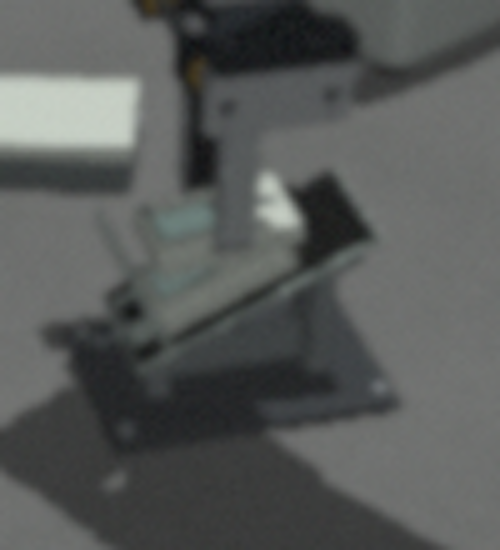

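The second cassette is swivelling onto the first as intended: still above it on the fence side, in contact on the uphill side. I'll press down, then slide.

```bash
python3 -m handwheel '[{"fingers":-0.4,"x":0,"y":0.0015,"z":0,"spin":0.3},{"fingers":-0.4,"x":0,"y":0.003,"z":0,"spin":0.3},{"fingers":-0.4,"x":0,"y":0.0045,"z":0,"spin":0.3},{"fingers":-0.4,"x":0,"y":0.006,"z":0,"spin":0.3},{"fingers":-0.4,"x":0,"y":0.007,"z":0,"spin":0.3},{"fingers":-0.4,"x":0,"y":0.008,"z":0,"spin":0.3},{"fingers":-0.4,"x":0,"y":0.009,"z":0,"spin":0.3},{"fingers":-0.4,"x":0,"y":0.01,"z":0,"spin":0.3},{"fingers":-0.4,"x":0,"y":0.0105,"z":0,"spin":0.3},{"fingers":-0.4,"x":0,"y":0.0105,"z":0,"spin":0.3}]' 6
python3 -m handwheel '[{"fingers":-0.4,"x":0,"y":0.0004,"z":0.001,"spin":0},{"fingers":-0.4,"x":0,"y":0.0009,"z":0.002,"spin":0},{"fingers":-0.4,"x":0,"y":0.0013,"z":0.003,"spin":0},{"fingers":-0.4,"x":0,"y":0.0016,"z":0.0036,"spin":0},{"fingers":-0.4,"x":0,"y":0.0019,"z":0.0042,"spin":0},{"fingers":-0.4,"x":0,"y":0.0022,"z":0.0048,"spin":0},{"fingers":-0.4,"x":0,"y":0.0024,"z":0.0054,"spin":0},{"fingers":-0.4,"x":0,"y":0.0027,"z":0.006,"spin":0},{"fingers":-0.4,"x":0,"y":0.0027,"z":0.006,"spin":0},{"fingers":-0.4,"x":0,"y":0.0027,"z":0.006,"spin":0}]' 3
```

```text
time_s: 17.5
ee_pos: [0.5389, -0.2054, 0.1082]
eef_rot: [-1.571, -0.0, -0.972]
force: [-0.9, 0.2, 5.0]
grip_width: 0.0502
time_s: 18.5
ee_pos: [0.5438, -0.2019, 0.105]
eef_rot: [-1.571, 0.0, -0.972]
force: [0.4, 0.4, 2.5]
grip_width: 0.05
```

```bash
python3 -m handwheel '[{"fingers":-0.4,"x":0,"y":0.0002,"z":0.0005,"spin":0},{"fingers":-0.4,"x":0,"y":0.0004,"z":0.001,"spin":0},{"fingers":-0.4,"x":0,"y":0.0006,"z":0.0015,"spin":0},{"fingers":-0.4,"x":0,"y":0.0008,"z":0.002,"spin":0},{"fingers":-0.4,"x":0,"y":0.0008,"z":0.002,"spin":0},{"fingers":-0.4,"x":0,"y":0.0008,"z":0.002,"spin":0},{"fingers":-0.4,"x":0,"y":0.0008,"z":0.002,"spin":0},{"fingers":-0.4,"x":0,"y":0.0008,"z":0.002,"spin":0},{"fingers":-0.4,"x":0,"y":0.0008,"z":0.002,"spin":0},{"fingers":-0.4,"x":0,"y":0.0008,"z":0.002,"spin":0}]' 3
python3 -m handwheel '[{"fingers":0.1,"x":0,"y":-0.0005,"z":0,"spin":0},{"fingers":0.3,"x":0,"y":-0.0005,"z":0,"spin":0},{"fingers":0.5,"x":0,"y":-0.0005,"z":0,"spin":0},{"fingers":0.5,"x":0,"y":-0.0005,"z":0,"spin":0},{"fingers":0.5,"x":0,"y":-0.02,"z":0,"spin":0},{"fingers":0.5,"x":0,"y":-0.05,"z":0,"spin":0},{"fingers":0.5,"x":0,"y":-0.08,"z":0,"spin":0},{"fingers":0.5,"x":-0.02,"y":-0.08,"z":0.01,"spin":-4},{"fingers":0.5,"x":-0.055,"y":-0.08,"z":0.02,"spin":-8},{"fingers":0.5,"x":-0.1,"y":-0.08,"z":0.03,"spin":-12}]' 10
python3 -c "
from h import *
to([.4362,.3663,.11],1.2)"
```

```text
time_s: 19.5
ee_pos: [0.5454, -0.201, 0.1043]
eef_rot: [-1.571, -0.0, -0.972]
force: [-1.6, -4.5, 0.0]
grip_width: 0.0499
time_s: 20.5
ee_pos: [0.5135, -0.1008, 0.1842]
eef_rot: [-1.571, -0.0, -0.761]
force: [0.3, 1.5, 1.1]
grip_width: 0.0704
jaw now -43.6 spin -44.8 or 135.2 q6 28.5
shift mm [-378.2   74.2  284.8]
```

```bash
python3 -m handwheel '[{"fingers":0.5,"x":-0.02,"y":0,"z":0.015,"spin":-2},{"fingers":0.5,"x":-0.055,"y":0,"z":0.041,"spin":-6},{"fingers":0.5,"x":-0.092,"y":0,"z":0.069,"spin":-11},{"fingers":0.5,"x":-0.13,"y":0,"z":0.098,"spin":-16},{"fingers":0.5,"x":-0.168,"y":0,"z":0.126,"spin":-21},{"fingers":0.5,"x":-0.206,"y":0,"z":0.155,"spin":-26},{"fingers":0.5,"x":-0.244,"y":0,"z":0.184,"spin":-31},{"fingers":0.5,"x":-0.28,"y":0.01,"z":0.211,"spin":-36},{"fingers":0.5,"x":-0.31,"y":0.025,"z":0.233,"spin":-41},{"fingers":0.5,"x":-0.335,"y":0.04,"z":0.252,"spin":-44.8}]' 10
python3 - <<'E'
from h import *
to([.4362,.3663,.06],1.2)
check('c2',2)
p=np.load('c2.npz')['p'];q=cams.camera('side')[0]
cv2.imwrite('pics/c2.png',np.hstack([cv2.resize(p[145:245,400:500,::-1],(390,390),interpolation=2),cv2.resize(q[95:195,300:400,::-1],(390,390),interpolation=2)]))
E
```

```text
time_s: 21.5
ee_pos: [0.445, 0.3144, 0.144]
eef_rot: [-1.57, -0.0, 0.024]
force: [-0.0, -0.4, 0.5]
grip_width: 0.0703
jaw now 1.4 spin 0.2 or -179.8 q6 30.0
shift mm [-7.6 84.  52. ]
fence x med 0.0107 62
top centre mm [50.2 -3.6] size [76.3 47.5] ang 0.8 | z med 0.0281 tilts deg [ 44.2 -85.5]
```

View pics/c2.png

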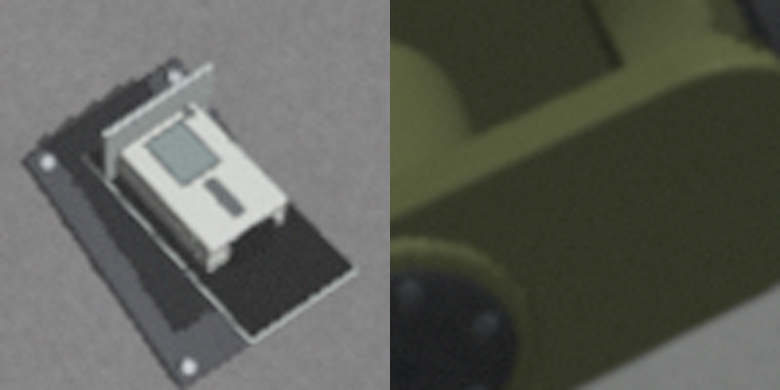

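Two are stacked square against the fence, which is still at 10.7 mm. The first one's centre read x = 50.0, y = −3.4 mm and the second's reads 50.2, −3.6. Now C.

```bash
python3 -m handwheel '[{"fingers":0.5,"x":-0.003,"y":0.015,"z":0.02,"spin":0.2},{"fingers":0.5,"x":-0.006,"y":0.03,"z":0.04,"spin":0.2},{"fingers":0.5,"x":-0.008,"y":0.04,"z":0.052,"spin":0.2},{"fingers":0.5,"x":-0.008,"y":0.05,"z":0.052,"spin":0.2},{"fingers":0.5,"x":-0.008,"y":0.06,"z":0.052,"spin":0.2},{"fingers":0.5,"x":-0.008,"y":0.07,"z":0.052,"spin":0.2},{"fingers":0.5,"x":-0.008,"y":0.08,"z":0.052,"spin":0.2},{"fingers":0.5,"x":-0.008,"y":0.084,"z":0.052,"spin":0.2},{"fingers":0.5,"x":-0.008,"y":0.084,"z":0.052,"spin":0.2},{"fingers":0.5,"x":-0.008,"y":0.084,"z":0.052,"spin":0.2}]' 10
python3 -c "
from h import *
to([.4362,.3663,.0245],1.2)"
```

```text
time_s: 22.6
ee_pos: [0.437, 0.3641, 0.0607]
eef_rot: [-1.571, -0.0, 0.016]
force: [-0.1, -1.0, -0.3]
grip_width: 0.0706
jaw now 0.9 spin -0.3 or 179.7 q6 35.2
shift mm [-0.7 36.2  2.2]
```

```bash
python3 -m handwheel '[{"fingers":0.5,"x":-0.001,"y":0.012,"z":0.002,"spin":-0.3},{"fingers":0.5,"x":-0.001,"y":0.024,"z":0.002,"spin":-0.3},{"fingers":0.5,"x":-0.001,"y":0.034,"z":0.002,"spin":-0.3},{"fingers":0.5,"x":-0.001,"y":0.037,"z":0.002,"spin":-0.3},{"fingers":0.5,"x":-0.001,"y":0.037,"z":0.002,"spin":-0.3},{"fingers":-0.4,"x":-0.001,"y":0.037,"z":0.002,"spin":-0.3},{"fingers":-0.4,"x":-0.001,"y":0.037,"z":0.002,"spin":-0.3},{"fingers":-0.4,"x":-0.001,"y":0.037,"z":0.002,"spin":-0.3},{"fingers":-0.4,"x":-0.001,"y":0.037,"z":0.002,"spin":-0.3},{"fingers":-0.4,"x":-0.001,"y":0.037,"z":0.002,"spin":-0.3}]' 10
python3 -c "
from h import *
to([.4362,.3663,.0245],1.2)
to([.5435,-.2024,.175],-55.7)"
```

```text
time_s: 23.6
ee_pos: [0.4359, 0.3662, 0.0238]
eef_rot: [-1.57, -0.001, 0.021]
force: [-0.7, 0.2, 3.5]
grip_width: 0.0501
jaw now 1.2 spin -0.0 or 180.0 q6 35.2
shift mm [ 0.3 -0.7  0.1]
jaw now 1.2 spin 56.9 or -123.1 q6 35.2
shift mm [  95.7 -151.4 -570.7]
```

```bash
python3 -m handwheel '[{"fingers":-0.4,"x":0,"y":-0.02,"z":0,"spin":0},{"fingers":-0.4,"x":0,"y":-0.05,"z":0,"spin":0},{"fingers":-0.4,"x":0.003,"y":-0.085,"z":-0.015,"spin":3},{"fingers":-0.4,"x":0.008,"y":-0.115,"z":-0.048,"spin":8},{"fingers":-0.4,"x":0.015,"y":-0.14,"z":-0.09,"spin":13},{"fingers":-0.4,"x":0.022,"y":-0.15,"z":-0.135,"spin":18},{"fingers":-0.4,"x":0.03,"y":-0.15,"z":-0.18,"spin":23},{"fingers":-0.4,"x":0.038,"y":-0.15,"z":-0.225,"spin":28},{"fingers":-0.4,"x":0.045,"y":-0.15,"z":-0.27,"spin":33},{"fingers":-0.4,"x":0.053,"y":-0.15,"z":-0.315,"spin":38}]' 10
python3 -c "
from h import *
to([.5430,-.2027,.16],-55.7)"
```

```text
time_s: 24.6
ee_pos: [0.4951, 0.0505, 0.1735]
eef_rot: [-1.571, -0.0, -0.646]
force: [0.3, 1.8, -0.7]
grip_width: 0.05
jaw now -37.0 spin 18.7 or -161.3 q6 38.6
shift mm [ 190.6   13.4 -173.4]
```

```bash
python3 -m handwheel '[{"fingers":-0.4,"x":0.03,"y":0,"z":-0.027,"spin":3},{"fingers":-0.4,"x":0.06,"y":0,"z":-0.055,"spin":6},{"fingers":-0.4,"x":0.09,"y":0,"z":-0.082,"spin":9},{"fingers":-0.4,"x":0.12,"y":0,"z":-0.109,"spin":12},{"fingers":-0.4,"x":0.147,"y":0,"z":-0.134,"spin":15},{"fingers":-0.4,"x":0.17,"y":0,"z":-0.155,"spin":18},{"fingers":-0.4,"x":0.184,"y":0.003,"z":-0.168,"spin":18.7},{"fingers":-0.4,"x":0.1906,"y":0.008,"z":-0.1734,"spin":18.7},{"fingers":-0.4,"x":0.1906,"y":0.014,"z":-0.1734,"spin":18.7},{"fingers":-0.4,"x":0.1906,"y":0.02,"z":-0.1734,"spin":18.7}]' 8
python3 -c "
from h import *
to([.5430,-.2027,.1175],-55.7)"
```

```text
time_s: 25.6
ee_pos: [0.5439, -0.1996, 0.1525]
eef_rot: [-1.571, 0.001, -0.967]
force: [-0.1, 1.0, -0.3]
grip_width: 0.0494
jaw now -55.4 spin 0.3 or -179.7 q6 31.6
shift mm [ 2.  35.  -2.5]
```

```bash
python3 -m handwheel '[{"fingers":-0.4,"x":0.001,"y":0.006,"z":-0.001,"spin":0.3},{"fingers":-0.4,"x":0.001,"y":0.011,"z":-0.001,"spin":0.3},{"fingers":-0.4,"x":0.001,"y":0.015,"z":-0.001,"spin":0.3},{"fingers":-0.4,"x":0.001,"y":0.017,"z":-0.001,"spin":0.3},{"fingers":-0.4,"x":0.001,"y":0.018,"z":-0.001,"spin":0.3},{"fingers":-0.4,"x":0.001,"y":0.02,"z":-0.001,"spin":0.3},{"fingers":-0.4,"x":0.001,"y":0.021,"z":-0.001,"spin":0.3},{"fingers":-0.4,"x":0.001,"y":0.022,"z":-0.001,"spin":0.3},{"fingers":-0.4,"x":0.001,"y":0.023,"z":-0.001,"spin":0.3},{"fingers":-0.4,"x":0.001,"y":0.024,"z":-0.001,"spin":0.3}]' 8
python3 -c "
from h import *
to([.5430,-.2027,.1175],-55.7)"
```

```text
time_s: 26.6
ee_pos: [0.544, -0.2021, 0.1295]
eef_rot: [-1.57, -0.0, -0.974]
force: [1.4, 1.1, 1.4]
grip_width: 0.0499
jaw now -55.8 spin -0.1 or 179.9 q6 31.8
shift mm [-0.1 12.  -1.1]
```

```bash
python3 -m handwheel '[{"fingers":-0.4,"x":0,"y":0.0015,"z":0,"spin":0},{"fingers":-0.4,"x":0,"y":0.003,"z":0,"spin":0},{"fingers":-0.4,"x":0,"y":0.0045,"z":0,"spin":0},{"fingers":-0.4,"x":0,"y":0.006,"z":0,"spin":0},{"fingers":-0.4,"x":0,"y":0.0075,"z":0,"spin":0},{"fingers":-0.4,"x":0,"y":0.009,"z":0,"spin":0},{"fingers":-0.4,"x":0,"y":0.0105,"z":0,"spin":0},{"fingers":-0.4,"x":0,"y":0.0115,"z":0,"spin":0},{"fingers":-0.4,"x":0,"y":0.0125,"z":0,"spin":0},{"fingers":-0.4,"x":0,"y":0.0125,"z":0,"spin":0}]' 6
python3 -m handwheel '[{"fingers":-0.4,"x":0,"y":0.0003,"z":0.0007,"spin":0},{"fingers":-0.4,"x":0,"y":0.0006,"z":0.0014,"spin":0},{"fingers":-0.4,"x":0,"y":0.0009,"z":0.002,"spin":0},{"fingers":-0.4,"x":0,"y":0.0012,"z":0.0026,"spin":0},{"fingers":-0.4,"x":0,"y":0.0015,"z":0.0032,"spin":0},{"fingers":-0.4,"x":0,"y":0.0018,"z":0.0038,"spin":0},{"fingers":-0.4,"x":0,"y":0.002,"z":0.0044,"spin":0},{"fingers":-0.4,"x":0,"y":0.0023,"z":0.005,"spin":0},{"fingers":-0.4,"x":0,"y":0.0023,"z":0.005,"spin":0},{"fingers":-0.4,"x":0,"y":0.0023,"z":0.005,"spin":0}]' 3
python3 -c "
from h import *
p=cams.camera('side')[0]; cv2.imwrite('pics/s4.png',cv2.resize(p[80:190,300:400,::-1],None,fx=5,fy=5,interpolation=2))"
```

```text
time_s: 27.6
ee_pos: [0.5437, -0.2022, 0.1167]
eef_rot: [-1.571, 0.0, -0.974]
force: [0.6, -0.4, -0.0]
grip_width: 0.0504
time_s: 28.6
ee_pos: [0.5479, -0.1993, 0.1145]
eef_rot: [-1.571, 0.0, -0.974]
force: [1.1, -0.4, -0.0]
grip_width: 0.0498
```

View pics/s4.png

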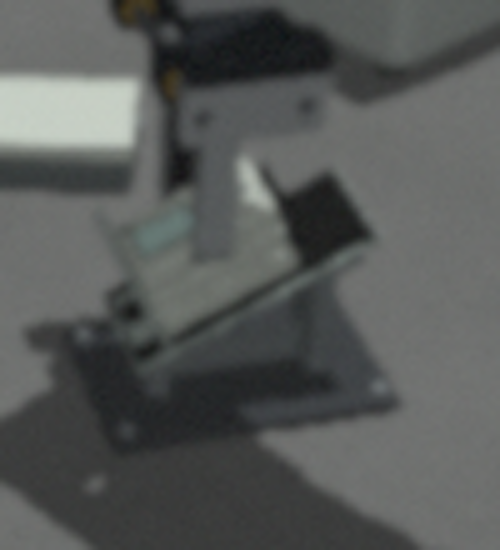

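The third is nearly flat, but the vertical force is about 0. I'll press 1.5 mm more and finish the slide, then release.

```bash
python3 -m handwheel '[{"fingers":-0.4,"x":0,"y":0.0006,"z":0,"spin":0},{"fingers":-0.4,"x":0,"y":0.0012,"z":0,"spin":0},{"fingers":-0.4,"x":0,"y":0.0018,"z":0,"spin":0},{"fingers":-0.4,"x":0,"y":0.002,"z":0.0005,"spin":0},{"fingers":-0.4,"x":0,"y":0.0022,"z":0.001,"spin":0},{"fingers":-0.4,"x":0,"y":0.0024,"z":0.0015,"spin":0},{"fingers":-0.4,"x":0,"y":0.0026,"z":0.002,"spin":0},{"fingers":-0.4,"x":0,"y":0.0028,"z":0.0025,"spin":0},{"fingers":-0.4,"x":0,"y":0.0028,"z":0.0025,"spin":0},{"fingers":-0.4,"x":0,"y":0.0028,"z":0.0025,"spin":0}]' 3
python3 -m handwheel '[{"fingers":0.1,"x":0,"y":-0.0005,"z":0,"spin":0},{"fingers":0.3,"x":0,"y":-0.0005,"z":0,"spin":0},{"fingers":0.5,"x":0,"y":-0.0005,"z":0,"spin":0},{"fingers":0.5,"x":0,"y":-0.0005,"z":0,"spin":0},{"fingers":0.5,"x":0,"y":-0.02,"z":0,"spin":0},{"fingers":0.5,"x":0,"y":-0.05,"z":0,"spin":0},{"fingers":0.5,"x":0,"y":-0.08,"z":0,"spin":0},{"fingers":0.5,"x":-0.03,"y":-0.09,"z":0.015,"spin":-4},{"fingers":0.5,"x":-0.07,"y":-0.09,"z":0.03,"spin":-8},{"fingers":0.5,"x":-0.11,"y":-0.09,"z":0.045,"spin":-12}]' 10
python3 -m handwheel '[{"fingers":0.5,"x":-0.03,"y":0,"z":0.02,"spin":0},{"fingers":0.5,"x":-0.06,"y":0,"z":0.04,"spin":0},{"fingers":0.5,"x":-0.09,"y":0,"z":0.06,"spin":0},{"fingers":0.5,"x":-0.12,"y":0,"z":0.08,"spin":0},{"fingers":0.5,"x":-0.15,"y":0,"z":0.1,"spin":0},{"fingers":0.5,"x":-0.18,"y":0,"z":0.12,"spin":0},{"fingers":0.5,"x":-0.2,"y":0,"z":0.13,"spin":0},{"fingers":0.5,"x":-0.21,"y":0,"z":0.14,"spin":0},{"fingers":0.5,"x":-0.21,"y":0,"z":0.14,"spin":0},{"fingers":0.5,"x":-0.21,"y":0,"z":0.14,"spin":0}]' 10
python3 - <<'E'
from h import *
check('c3',3)
p=np.load('c3.npz')['p'];q=cams.camera('side')[0]
cv2.imwrite('pics/c3.png',np.vstack([np.hstack([cv2.resize(p[145:245,400:500,::-1],(390,390),interpolation=2),cv2.resize(q[85:185,300:400,::-1],(390,390),interpolation=2)]),cv2.resize(p[120:300,150:510,::-1],(400,200)).repeat(1,0) if 0 else cv2.copyMakeBorder(cv2.resize(p[120:300,150:510,::-1],(400,200)),0,0,0,380,0)]))
E
```

```text
time_s: 29.65
ee_pos: [0.5499, -0.1981, 0.1116]
eef_rot: [-1.571, -0.0, -0.974]
force: [-0.0, -3.5, 1.5]
grip_width: 0.0503
time_s: 30.65
ee_pos: [0.5249, -0.0805, 0.2019]
eef_rot: [-1.57, -0.0, -0.762]
force: [0.4, 0.7, -0.4]
grip_width: 0.0704
time_s: 31.65
ee_pos: [0.471, 0.1642, 0.2017]
eef_rot: [-1.571, -0.0, -0.765]
force: [-0.8, -1.1, -0.7]
grip_width: 0.0708
fence x med nan 0
top centre mm [46.9 -5. ] size [82.8 50.5] ang 1.2 | z med 0.0419 tilts deg [ 35.2 -67.4]
  return _methods._mean(a, axis=axis, dtype=dtype,
  ret = ret.dtype.type(ret / rcount)
```

View pics/c3.png

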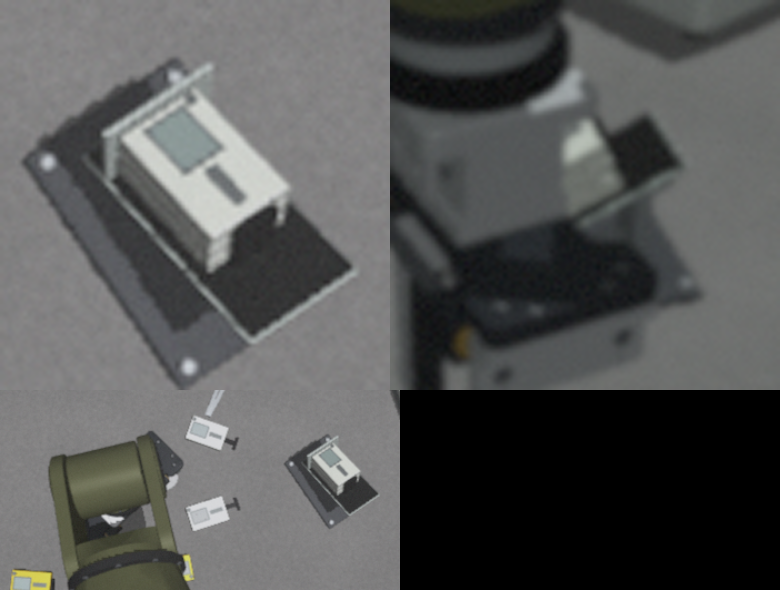

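The top view shows all three stacked flat and in line against the fence, whose top corners are where they were, at (105,134) and (212,67). The unused cassettes are still there with plungers out. In this last measurement the fence edge merged with the top cassette, so I'll do one clean numeric check and then hand in.

```bash
python3 - <<'E'
from h import *
a,h=np.radians(25),np.radians(-145.7);O=np.array([.5711,-.1835,.046])
x=np.array([np.cos(a)*np.cos(h),np.cos(a)*np.sin(h),np.sin(a)]);y=np.array([-np.sin(h),np.cos(h),0]);z=np.cross(x,y)
d=np.load('c3.npz')['d'];p=np.load('c3.npz')['p'];D=((pts('top',d)-O)@np.c_[x,y,z])[150:245,400:500].reshape(-1,3)
q=D[(abs(D[:,0]-.052)<.03)&(abs(D[:,1]+.002)<.02)&(abs(D[:,2]-.042)<.008)]
k=np.linalg.lstsq(np.c_[q[:,:2],np.ones(len(q))],q[:,2],rcond=None)[0];print(len(q),"z",np.median(q[:,2]).round(4),"tilt deg",np.degrees(k[:2]).round(2))
f=D[(abs(D[:,1])<.03)&(D[:,0]<.016)&(D[:,2]>.045)&(D[:,2]<.053)];print("fence top x",np.percentile(f[:,0],[5,50,95]).round(4))
d0=np.load('top0.npz')['d'];F=((pts('top',d0)-O)@np.c_[x,y,z])[150:245,400:500].reshape(-1,3)
f=F[(abs(F[:,1])<.03)&(F[:,0]<.016)&(F[:,2]>.045)&(F[:,2]<.053)];print("at start",np.percentile(f[:,0],[5,50,95]).round(4))
p0=np.load('top0.npz')['p']
for n,(u,v) in dict(D=(345,160),E=(342,229)).items(): print(n,"mean px change",np.abs(p[v-20:v+20,u-28:u+28].astype(int)-p0[v-20:v+20,u-28:u+28]).mean().round(2))
from station import workorder
print(workorder.hand_in())
E
```

```text
537 z 0.0421 tilt deg [0.19 0.09]
fence top x [0.0074 0.0101 0.0116]
at start [0.0069 0.0101 0.0118]
D mean px change 9.12
E mean px change 8.87
the job is handed in; nothing more can be done
None
```

I stacked the three loaded white cassettes on the stand and handed the job in at about 32 s of the 72 s allowed. No verdict is reported. Each one was turned flat in the jaws and slid down with a 3 N grip until it met the fence.

**Last checks:**
- **Stack height and tilt:** the top surface is 42.1 mm above the deck (42 mm expected for three) and tilted 0.2°.
- **Position:** each cassette, measured as it was placed, came out about 1 mm from where fence contact would put it. Sideways they sit 3–5 mm off the deck's centre line, and within about 2 mm of each other.
- **Fence:** it has not moved; its top edge read x = 10.1 mm before and after. The sideways force while pushing was 3.5–5 N, close to the 5 N limit.
- **Unused cassettes:** both still appear at their starting pixels, (337,158) and (337,230), with plungers out.

**What did not check out cleanly:**
- **Third cassette's outline:** it merged with the fence edge, so its position comes from its uphill end only. I estimate x ≈ 50.3 mm.
- **Unused cassettes, pixel comparison:** it showed a mean change of about 9 grey levels. I put this down to lighting or shadow, because their positions had not changed.
- **Plungers on the stack:** I judged them in only from the first pictures; against the black deck I could not measure them again.
- **Dish, vial and forceps:** I did not measure them again at the end, and the arm hid part of that area.

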